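# Find the overweight gift box

## Task

Three gift boxes that look exactly alike stand on the table, but one had a jar packed into it by mistake and is several times heavier than the others. Lift the boxes one at a time to find the heavy one and set it gently down, upright, in the small wooden tray. Put any light box that you lifted back upright where it stood, and leave no light box in the tray.

Things in the scene. Friction and masses are not known exactly. Their poses are not given: they have to be found in the camera images.
- box_a_mid (a point): one of three closed gift boxes that look exactly alike: kraft card with a dark red lid, a cream paper band both ways and a round brass-coloured seal on top; upright, 50 x 50 x 80 mm (square seen from above), lid fixed on. Two of the three weigh 100 to 160 g, the third 450 to 650 g; which one is heavy can only be felt by lifting. This point is the box's centre, 40 mm above its underside; z is up, x and y are normal to its upright faces.
- box_b_mid (a point): one of three closed gift boxes that look exactly alike: kraft card with a dark red lid, a cream paper band both ways and a round brass-coloured seal on top; upright, 50 x 50 x 80 mm (square seen from above), lid fixed on. Two of the three weigh 100 to 160 g, the third 450 to 650 g; which one is heavy can only be felt by lifting. This point is the box's centre, 40 mm above its underside; z is up, x and y are normal to its upright faces.
- box_c_mid (a point): one of three closed gift boxes that look exactly alike: kraft card with a dark red lid, a cream paper band both ways and a round brass-coloured seal on top; upright, 50 x 50 x 80 mm (square seen from above), lid fixed on. Two of the three weigh 100 to 160 g, the third 450 to 650 g; which one is heavy can only be felt by lifting. This point is the box's centre, 40 mm above its underside; z is up, x and y are normal to its upright faces.
- tray_floor (a point): small fixed square tray of dark wood, 100 x 100 mm outside, 90 inside, walls 5 mm, rim 14 mm above the table. This point is the centre of its inner floor, 5 mm above the table; z up, x and y along its walls. Keep clear of glass: domes 160 mm high on plates nearer the robot, jars 240 mm high from 100 mm right of the boxes on. Also a 170 mm high counter behind. Come in above 300 mm, go straight down.

How it is judged:
By the outcome, as a careful person would: the job done as asked, in the order asked, and still so for the second after the job is handed in, with the robot touching nothing.
It also fails if it takes over 61 s, if anything falls off the work surface, if the arm or the gripper's body presses on something with over 40 N, if the wrist force passes 120 N, or if a joint passes its speed limit or range.

## Robot

A 6-joint arm with a two-finger parallel gripper is mounted at the origin on a cart in front of the work surface, level with it; the furniture and walls round the work are solid. World frame = base frame: x ahead of the robot, y to its left, z up, the work surface at z = 0. Lengths are in mm, angles in rad, forces in N, time in s.
With the tool pointing down it reaches from about 275 to 1000 mm from the base axis. Payload 8.4 kg.
Tool frame: the origin (TCP) lies at the very end of the fingers, on their centre line; the grasp point (between the pads) lies 19 mm behind it; z points along the fingers, x is the direction in which the jaws open and shut, and the axes are right-handed (so a half turn about z gives the same grasp; the last joint's range is limited). The gripper opens to 85 mm and grips with 20 to 120 N. Pads are 22 mm wide; open, the fingers measure 114 mm over their backs; the gripper's body (76 mm by 85 mm) begins 54 mm behind the grasp point. The pads swing forward as they close: fully open they stand 13 mm farther back than shut.
Start: joints at [1.128, 0.353, 1.633, -0, 1.155, -0.002], TCP at [266.663, 565.26, 231.281] pointing down, gripper open.
Joint ranges: [-2.63, 2.63], [-0.92, 2.1], [0.06, 2.66], [-1.3, 4.44], [0, 2.69], [-3.02, 3.02]. Speed limits (rad/s): [2.22, 2.22, 2.79, 3.14, 3.14, 3.14].

## Interface

Orientations are given as [roll, pitch, yaw] about the fixed x, y, z axes, in that order (R = Rz(yaw) Ry(pitch) Rx(roll)).
In Python, from rig import r gives the robot as it stands.
- The arm moves only by the tool arm_command, never from a script. Its argument "targets" is a list of rows, each a list of 6 numbers: the shift along the tool's x, y, z in m, then the turn, a rotation vector about the tool's x, y, z in rad. A call has 1 to 20 rows; each row shifts and turns the commanded pose from where the row before left it, along the tool's axes as they then stand; what a row does not reach is not made up. A row lasts 1/12 s, in which the tool goes at most 41.7 mm and 7.16 degrees, less where a joint would pass 70% of its speed; a pose out of reach is approached as far as the arm can. A call is refused whole if a number of a shift passes 0.0417 or a number of a turn 0.125, either way. A call with a gripper value outside its range is refused whole. "fingers" is the finger opening in m, from 0 to 0.0854, set as the call begins (left out, the last holds). The fingers move at their own pace and stop on an object; "squeeze" is the grip in N (left out, the last holds). Time passes only in rows, so rows that do not move let the fingers close. It gives the time, the measured TCP pose, the force and the opening at its end, in the units of the state.
- r.sense(): the state, without advancing time (a new reading comes with each control period).
- r.grab_frame(name): name is "side" or "top" or "wrist"; returns a dict with "image" (480x640x3 uint8, blue, green, red), "fx", "fy", "cx", "cy" (pixels), "xyz" and "orientation" of the camera in the world. Camera axes: x right, y down, z forward; pixel columns grow to the right and rows downward; lengths in mm; the calibration is good to about 2 mm. A picture is of the moment at which its call begins. There is no depth.
- r.sign_off(): hands the job in, once; it reports no verdict.
The state is a dict: "clock": time; "qpos": joint angles; "qvel": joint speeds; "joint_efforts": joint torques, N m; "eef_pos": TCP position; "tcp_rot": TCP orientation; "contact_force": force on the tool from outside, world axes, zero at the start; "wrist_torque": the same for the moment, N m; "opening": opening from 0.0 (shut) to 1.0 (fully open).
Only numpy, scipy, OpenCV 4.12 (cv2) and the standard library are available. Lean on these libraries where they do the work, as an engineer would, in place of code of your own. Each camera call takes 0.05 s, during which the arm holds its last target.

## Working session

There is one attempt and no reset: what is moved stays moved. The work goes in short steps, Python scripts to look and compute and a tool call to move; the robot and the scene stay as the last step left them, time stands still between calls to the robot, and variables do not carry over. Pictures are saved under pics/ and viewed, and the job is handed in when it is done.

Besides the shell and the picture viewer there is one more tool, called by a JSON object that holds its "op" and its "data". arm_command: Moves the arm, as the interface text tells. Its arguments: {"type":"object","properties":{"targets":{"type":"array"},"fingers":{"type":"number"},"squeeze":{"type":"number"}},"required":["targets"]}

```bash
mkdir -p pics; ls
python3 - <<'E'
from rig import r
import cv2
for n in("side","top","wrist"):
    f=r.grab_frame(n); cv2.imwrite(f"pics/{n}0.png",f["image"]); print(n,{k:f[k] for k in f if k!="image"})
print(r.sense())
E
```

```text
pics
side {'fx': 577.8792409587999, 'fy': 577.8792409587999, 'cx': 324.54813511655476, 'cy': 243.29617875567592, 'xyz': array([ 332.19713878, -426.14541532,  621.96408328]), 'orientation': array([-2.29037574, -0.00760984, -0.43097474])}
top {'fx': 617.7176370371925, 'fy': 617.7176370371925, 'cx': 328.55163198761426, 'cy': 241.6317074711527, 'xyz': array([503.89141753, 159.76970603, 924.20884523]), 'orientation': array([-2.99555320e+00, -2.20016733e-03, -1.55397582e+00])}
wrist {'fx': 403.77898729266207, 'fy': 403.77898729266207, 'cx': 320.5488492274367, 'cy': 233.87359257877765, 'xyz': array([190.63061524, 601.18485418, 374.06399908]), 'orientation': array([2.81182064e+00, 1.23516370e-03, 1.12952250e+00])}
{'clock': 0.15, 'qpos': array([ 1.12760675e+00,  3.53505464e-01,  1.63393355e+00, -5.55954140e-06,
        1.15521533e+00, -2.39942186e-03]), 'qvel': array([ 1.79841012e-05, -1.45056217e-03, -2.43768316e-03, -4.52709508e-04,
        1.18573674e-03, -3.92992980e-04]), 'joint_efforts': array([-6.60939040e-04, -6.05640292e+01, -3.42341065e+01,  3.83118288e-05,
        6.12472257e-03,  8.09321079e-06]), 'eef_pos': array([266.50884943, 564.93996142, 230.7366316 ]), 'tcp_rot': array([3.14159012e+00, 1.06170201e-03, 1.13000842e+00]), 'contact_force': array([-0.27504795,  0.00887801, -0.14486411]), 'wrist_torque': array([ 0.06012043,  0.0308814 , -0.01864673]), 'opening': 1.0002229474685795}
```

View pics/top0.png

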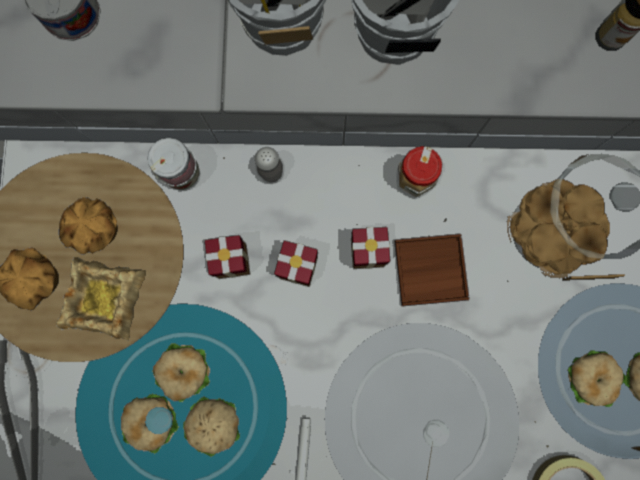

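View pics/side0.png

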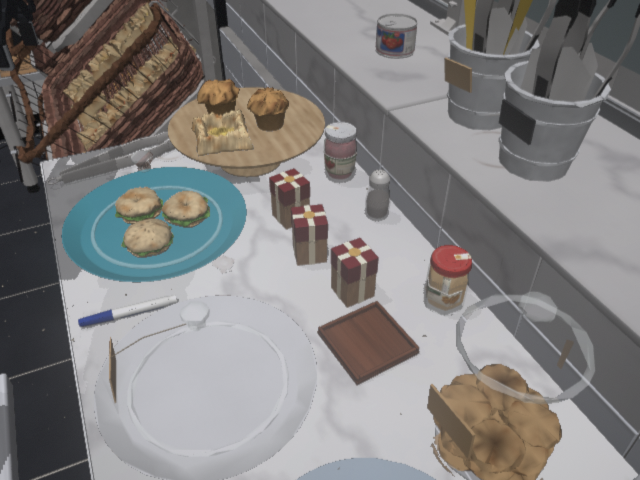

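The top view shows three red-lidded boxes at about (226,256), (297,262) and (371,246), and the tray at (432,269). The glass dome is at (420,420), and the jars are behind and to the right of the tray.

```bash
cat > h.py <<'E'
import numpy as np,cv2
from scipy.spatial.transform import Rotation as R
def ray(f,uv,z):
    uv=np.atleast_2d(uv); d=np.c_[(uv[:,0]-f["cx"])/f["fx"],(uv[:,1]-f["cy"])/f["fy"],np.ones(len(uv))]
    d=d@R.from_euler("xyz",f["orientation"]).as_matrix().T
    return f["xyz"]+d*((z-f["xyz"][2])/d[:,2])[:,None]
def blobs(f,lo,hi,amin,k=5):
    h=cv2.cvtColor(f["image"],cv2.COLOR_BGR2HSV)
    m=cv2.inRange(h,lo,hi)
    m=cv2.morphologyEx(m,cv2.MORPH_CLOSE,np.ones((k,k)))
    return [c for c in cv2.findContours(m,cv2.RETR_EXTERNAL,cv2.CHAIN_APPROX_NONE)[0] if cv2.contourArea(c)>amin]
E
python3 - <<'E'
from rig import r
from h import *
for n in("top","side"):
    f=r.grab_frame(n); 
    print(n)
    for c in blobs(f,(15,110,120),(35,255,255),15,1):
        p=c.reshape(-1,2).mean(0)
        if cv2.contourArea(c)<300: print("seal",p.round(1),ray(f,p,80)[0].round(1))
    h=cv2.cvtColor(f["image"],cv2.COLOR_BGR2HSV)
    m=cv2.inRange(h,(168,120,50),(180,255,255))|cv2.inRange(h,(0,150,50),(4,255,255))
    m=cv2.morphologyEx(m,cv2.MORPH_CLOSE,np.ones((9,9)))
    for c in cv2.findContours(m,0,1)[0]:
        if cv2.contourArea(c)<400: continue
        p=ray(f,c.reshape(-1,2),80)[:,:2].astype(np.float32); q=cv2.minAreaRect(p)
        print("lid",c.reshape(-1,2).mean(0).round(0),np.round(q[0],1),np.round(q[1],1),round(q[2],1))
    for c in blobs(f,(0,80,30),(15,255,120),1500):
        p=ray(f,c.reshape(-1,2),14)[:,:2].astype(np.float32); q=cv2.minAreaRect(p)
        print("wood",c.reshape(-1,2).mean(0).round(0),np.round(q[0],1),np.round(q[1],1),round(q[2],1))
# counter edge
f=r.grab_frame("top"); print("counter", ray(f,[[100,108],[500,118]],170).round(0), ray(f,[[250,147],[550,148]],0).round(0))
print("jar redlid",ray(f,[[421,165]],90).round(0))
print(r.grab_frame("wrist")["xyz"])
E
```

```text
top
seal [155.8 441.4] [358.1 383.1  80. ]
seal [137.5 427.2] [375.8 408.4  80. ]
seal [614.3 394.2] [ 428.9 -224.7   80. ]
seal [180.2 375.5] [443.7 355.4  80. ]
seal [597.6 380. ] [ 447.1 -203.3   80. ]
seal [189.  354.3] [471.7 345.   80. ]
seal [116.5 321.6] [513.7 445.3  80. ]
seal [ 70.5 291.1] [553.9 510.9  80. ]
seal [117.8 288.6] [558.3 446.6  80. ]
seal [ 85.1 267.7] [586.3 493.2  80. ]
seal [295.7 261.2] [600.1 204.8  80. ]
seal [223.4 254.2] [608.1 304.5  80. ]
seal [546.2 252.3] [ 618.4 -140.3   80. ]
seal [370.9 244.8] [624.7 101.5  80. ]
seal [534.6 237.1] [ 639.3 -125.    80. ]
seal [528.7 219.5] [ 663.9 -117.5   80. ]
seal [574.2 198.5] [ 694.8 -182.1   80. ]
lid [296. 262.] [599.  204.5] [49.2 48.6] 75.5
lid [224. 255.] [607.2 303.3] [49.  48.8] 9.4
lid [371. 246.] [623.6 102.2] [48.9 48.6] 4.5
lid [422. 165.] [738.1  30.5] [53.4 54.8] 56.9
wood [431. 270.] [599.3   7.5] [98.1 98.8] 6.2
side
seal [354.2 251.5] [624.9 101.1  80. ]
seal [308.8 214.3] [600.4 204.2  80. ]
seal [289.  178.6] [608.3 303.3  80. ]
seal [220.1 130.7] [550.6 495.6  80. ]
seal [235.4  89.2] [627.8 642.   80. ]
seal [469.3  22.4] [1284.5  756.    80. ]
wood [370. 339.] [599.    4.4] [95.5 95.8] 5.8
wood [82. 71.] [ 405.7 1103.6] [929.3 455.5] 89.6
counter [[782. 454. 170.]
 [778. -55. 170.]] [[ 786.  284.    0.]
 [ 792. -180.    0.]]
jar redlid [[737.  33.  90.]]
[190.70212718 601.3354945  374.4622513 ]
```

{"op": "arm_command", "data": {"targets": [[0,0,-0.03,0,0,0.1208],[0,0,-0.03,0,0,0.1208],[0,0,-0.03,0,0,0.1208],[0,0,-0.03,0,0,0.1208],[0,0,0,0,0,0.1208],[0,0,0,0,0,0.1208],[0,0,0,0,0,0.1208],[0,0,0,0,0,0.1208],[0,0,0,0,0,0]], "fingers": 0.0854, "squeeze": 40}}

```text
clock: 1.1
eef_pos: [266.6, 565.2, 351.3]
tcp_rot: [-3.142, -0.0, 0.158]
contact_force: [0.6, -0.1, 0.4]
opening: 0.998
```

{"op": "arm_command", "data": {"targets": [[0.0196,0.0209,0,0,0,0],[0.0196,0.0209,0,0,0,0],[0.0196,0.0209,0,0,0,0],[0.0196,0.0209,0,0,0,0],[0.0196,0.0209,0,0,0,0],[0.0196,0.0209,0,0,0,0],[0.0196,0.0209,0,0,0,0],[0.0196,0.0209,0,0,0,0],[0.0196,0.0209,0,0,0,0],[0.0196,0.0209,0,0,0,0],[0.0196,0.0209,0,0,0,0],[0.0196,0.0209,0,0,0,0],[0.0196,0.0209,0,0,0,0],[0.0196,0.0209,0,0,0,0],[0.0196,0.0209,0,0,0,0],[0,0,0,0,0,0],[0,0,0,0,0,0],[0,0,0,0,0,0]]}}

```text
clock: 2.6
eef_pos: [607.4, 304.0, 351.0]
tcp_rot: [-3.141, 0.001, 0.165]
contact_force: [0.0, 0.2, 0.9]
opening: 1.003
```

Run:
```python
from rig import r
from h import *
s=r.sense(); print(s["clock"],s["eef_pos"].round(1),s["tcp_rot"].round(3),s["contact_force"].round(2))
f=r.grab_frame("wrist"); cv2.imwrite("pics/w1.png",f["image"])
f=r.grab_frame("top")
print("knob",ray(f,[[435,432],[160,418]],160).round(0), "ring",ray(f,[[423,350],[182,333]],5).round(0),"plate",ray(f,[[423,322],[182,304]],5).round(0))
```

```text
2.6 [607.4 304.  351. ] [-3.141e+00  1.000e-03  1.650e-01] [0.05 0.19 0.87]
knob [[388.  29. 160.]
 [399. 359. 160.]] ring [[481.  19.   5.]
 [500. 373.   5.]] plate [[522.  19.   5.]
 [542. 376.   5.]]
```

View pics/w1.png

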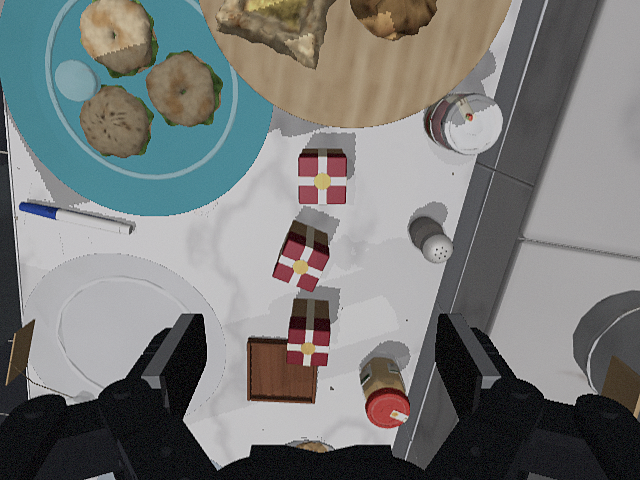

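The wrist view shows box a at (323,180), square to the jaws, with nothing in the finger paths. I'm going straight down.

{"op": "arm_command", "data": {"targets": [[0,0,0.025,0,0,0],[0,0,0.025,0,0,0],[0,0,0.025,0,0,0],[0,0,0.025,0,0,0],[0,0,0.025,0,0,0],[0,0,0.025,0,0,0],[0,0,0.025,0,0,0],[0,0,0.025,0,0,0],[0,0,0.025,0,0,0],[0,0,0.025,0,0,0],[0,0,0.02,0,0,0],[0,0,0.015,0,0,0],[0,0,0.015,0,0,0],[0,0,0.01,0,0,0],[0,0,0.005,0,0,0],[0,0,0,0,0,0],[0,0,0,0,0,0]]}}

```text
clock: 4.12
eef_pos: [608.0, 304.2, 36.8]
tcp_rot: [-3.141, -0.001, 0.164]
contact_force: [0.2, -0.2, 0.1]
opening: 1.002
```

{"op": "arm_command", "data": {"targets": [[0,0,0,0,0,0],[0,0,0,0,0,0],[0,0,0,0,0,0],[0,0,0,0,0,0],[0,0,0,0,0,0],[0,0,0,0,0,0],[0,0,0,0,0,0],[0,0,0,0,0,0],[0,0,0,0,0,0],[0,0,0,0,0,0]], "fingers": 0.03, "squeeze": 40}}

```text
clock: 4.95
eef_pos: [608.4, 304.0, 37.2]
tcp_rot: [-3.141, -0.001, 0.164]
contact_force: [-0.4, -0.8, 6.9]
opening: 0.582
```

{"op": "arm_command", "data": {"targets": [[0,0,-0.003,0,0,0],[0,0,-0.006,0,0,0],[0,0,-0.008,0,0,0],[0,0,-0.008,0,0,0],[0,0,-0.008,0,0,0],[0,0,-0.005,0,0,0],[0,0,-0.002,0,0,0],[0,0,0,0,0,0],[0,0,0,0,0,0],[0,0,0,0,0,0],[0,0,0,0,0,0],[0,0,0,0,0,0],[0,0,0,0,0,0]]}}

```text
clock: 6.03
eef_pos: [607.6, 303.8, 75.9]
tcp_rot: [3.141, 0.0, 0.164]
contact_force: [-0.7, 0.3, -1.0]
opening: 0.581
```

{"op": "arm_command", "data": {"targets": [[0,0,0,0,0,0]]}}

```text
clock: 6.12
eef_pos: [607.7, 303.8, 76.0]
tcp_rot: [3.141, 0.0, 0.164]
contact_force: [1.0, -0.5, -1.4]
opening: 0.581
```

{"op": "arm_command", "data": {"targets": [[0,0,0,0,0,0]]}}

```text
clock: 6.2
eef_pos: [607.8, 303.8, 76.2]
tcp_rot: [3.142, 0.0, 0.164]
contact_force: [0.4, 0.2, -2.0]
opening: 0.584
```

Run:
```python
from rig import r
from h import *
s=r.sense(); print(s["clock"],s["eef_pos"].round(1),s["contact_force"].round(2),s["wrist_torque"].round(2),s["opening"])
f=r.grab_frame("side"); cv2.imwrite("pics/s2.png",f["image"]);print(r.sense()["contact_force"])
```

```text
6.2 [607.8 303.8  76.2] [ 0.41  0.2  -1.97] [ 0.04 -0.01  0.05] 0.5835173010316504
[ 0.19498586 -1.17689835 -0.63332931]
```

View pics/s2.png

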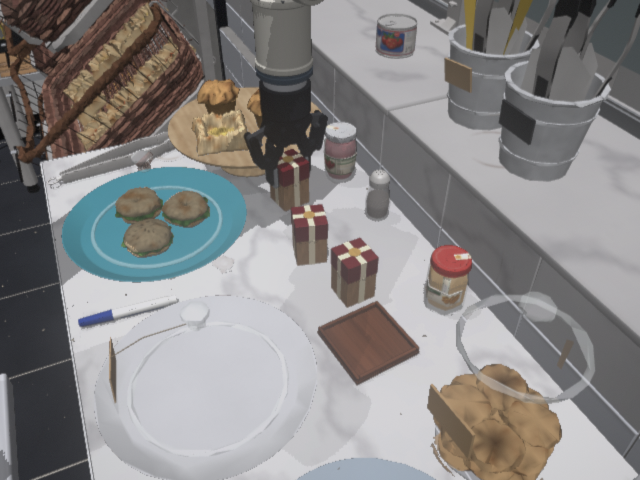

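Box a is lifted in the side view (box at (290,180)). The force is about −1.2 N, so it is light, and I'm putting it back.

{"op": "arm_command", "data": {"targets": [[0,0,0.004,0,0,0],[0,0,0.008,0,0,0],[0,0,0.008,0,0,0],[0,0,0.008,0,0,0],[0,0,0.005,0,0,0],[0,0,0.003,0,0,0],[0,0,0.002,0,0,0],[0,0,0,0,0,0],[0,0,0,0,0,0],[0,0,0,0,0,0]]}}

```text
clock: 7.08
eef_pos: [608.0, 303.9, 38.6]
tcp_rot: [-3.141, -0.001, 0.164]
contact_force: [1.1, 0.7, -2.2]
opening: 0.58
```

{"op": "arm_command", "data": {"targets": [[0,0,0.001,0,0,0],[0,0,0,0,0,0],[0,0,0,0,0,0]]}}

```text
clock: 7.33
eef_pos: [607.8, 303.9, 37.4]
tcp_rot: [-3.142, -0.0, 0.164]
contact_force: [0.3, -0.2, -1.2]
opening: 0.58
```

{"op": "arm_command", "data": {"targets": [[0,0,0.001,0,0,0],[0,0,0,0,0,0],[0,0,0,0,0,0]]}}

```text
clock: 7.58
eef_pos: [608.0, 303.9, 37.3]
tcp_rot: [-3.141, -0.0, 0.164]
contact_force: [-1.6, -0.5, 6.8]
opening: 0.58
```

{"op": "arm_command", "data": {"targets": [[0,0,0,0,0,0],[0,0,0,0,0,0],[0,0,0,0,0,0],[0,0,0,0,0,0],[0,0,0,0,0,0],[0,0,0,0,0,0],[0,0,0,0,0,0]], "fingers": 0.0854}}

```text
clock: 8.17
eef_pos: [607.8, 303.8, 36.2]
tcp_rot: [3.142, 0.0, 0.164]
contact_force: [0.0, -0.2, -0.6]
opening: 0.996
```

{"op": "arm_command", "data": {"targets": [[0,0,-0.01,0,0,0],[0,0,-0.015,0,0,0],[0,0,-0.025,0,0,0],[0,0,-0.025,0,0,0],[0,0,-0.025,0,0,0],[0,0,-0.025,0,0,0],[0,0,-0.025,0,0,0],[0,0,-0.025,0,0,0],[0,0,-0.025,0,0,0],[0,0,-0.025,0,0,0],[0,0,-0.025,0,0,0],[0,0,-0.025,0,0,0],[0,0,-0.025,0,0,0.1042],[0,0,-0.015,0,0,0.1042],[0,0,0,0,0,0.1042],[0,0,0,0,0,0.1042],[0,0,0,0,0,0],[0,0,0,0,0,0],[0,0,0,0,0,0]]}}

```text
clock: 9.75
eef_pos: [607.6, 303.8, 352.0]
tcp_rot: [-3.141, -0.0, -0.25]
contact_force: [0.5, 0.4, -0.2]
opening: 1.0
```

```bash
cat > loc.py <<'E'
from rig import r
from h import *
import sys
def to(x,y):
    s=r.sense(); d=np.array([x,y,0])-s["eef_pos"]; M=R.from_euler("xyz",s["tcp_rot"]).as_matrix()
    print("clock",s["clock"],s["eef_pos"].round(1),s["tcp_rot"].round(3),"tool delta",(M.T@d).round(1))
def look(n,tag):
    f=r.grab_frame(n); cv2.imwrite(f"pics/{n}{tag}.png",f["image"])
    h=cv2.cvtColor(f["image"],cv2.COLOR_BGR2HSV)
    m=cv2.inRange(h,(168,120,50),(180,255,255))|cv2.inRange(h,(0,150,50),(4,255,255))
    m=cv2.morphologyEx(m,cv2.MORPH_CLOSE,np.ones((9,9)))
    for c in cv2.findContours(m,0,1)[0]:
        if cv2.contourArea(c)<300: continue
        p=ray(f,c.reshape(-1,2),80)[:,:2].astype(np.float32); q=cv2.minAreaRect(p)
        print("lid",c.reshape(-1,2).mean(0).round(0),np.round(q[0],1),np.round(q[1],1),round(q[2],1))
    for c in blobs(f,(15,110,120),(35,255,255),15,1):
        p=c.reshape(-1,2).mean(0); P=ray(f,p,80)[0]
        if cv2.contourArea(c)<300 and 580<P[0]<640 and 60<P[1]<330: print("seal",p.round(1),P.round(1))
E
python3 -c "
from loc import *
to(599.5,204.5); look('side',3); look('top',3)"
```

```text
clock 9.75 [607.6 303.8 352. ] [-3.141 -0.    -0.25 ] tool delta [ 16.5  98.3 351.9]
seal [354.5 251.3] [625.5 101.5  80. ]
seal [308.8 214.2] [600.4 204.3  80. ]
seal [288.4 178.6] [607.5 303.6  80. ]
lid [296. 262.] [599.  204.5] [49.3 48.7] 75.7
lid [371. 246.] [623.3 102.4] [49.  48.6] 3.7
lid [422. 165.] [737.6  31.2] [54.  54.4] 65.6
seal [295.6 261.1] [600.3 204.9  80. ]
seal [370.9 244.7] [624.7 101.5  80. ]
```

Box a is back within 1 mm of where it stood. On to box b.

{"op": "arm_command", "data": {"targets": [[0.0028,0.0164,0,0,0,0],[0.0028,0.0164,0,0,0,0],[0.0028,0.0164,0,0,0,0],[0.0028,0.0164,0,0,0,0],[0.0028,0.0164,0,0,0,0],[0.0028,0.0164,0,0,0,0],[0,0,0,0,0,0],[0,0,0,0,0,0],[0,0,0,0,0,0]]}}

```text
clock: 10.6
eef_pos: [599.5, 204.1, 351.5]
tcp_rot: [-3.141, -0.0, -0.254]
contact_force: [0.5, -0.1, -0.4]
opening: 0.997
```

{"op": "arm_command", "data": {"targets": [[0,0,0.025,0,0,0],[0,0,0.025,0,0,0],[0,0,0.025,0,0,0],[0,0,0.025,0,0,0],[0,0,0.025,0,0,0],[0,0,0.025,0,0,0],[0,0,0.025,0,0,0],[0,0,0.025,0,0,0],[0,0,0.025,0,0,0],[0,0,0.025,0,0,0],[0,0,0.02,0,0,0],[0,0,0.015,0,0,0],[0,0,0.015,0,0,0],[0,0,0.01,0,0,0],[0,0,0.005,0,0,0],[0,0,0,0,0,0],[0,0,0,0,0,0]]}}

```text
clock: 12.02
eef_pos: [599.7, 204.7, 36.6]
tcp_rot: [-3.141, -0.0, -0.253]
contact_force: [-0.2, -0.8, 0.1]
opening: 0.999
```

{"op": "arm_command", "data": {"targets": [[0,0,0,0,0,0],[0,0,0,0,0,0],[0,0,0,0,0,0],[0,0,0,0,0,0],[0,0,0,0,0,0],[0,0,0,0,0,0],[0,0,0,0,0,0],[0,0,0,0,0,0],[0,0,0,0,0,0],[0,0,0,0,0,0]], "fingers": 0.03, "squeeze": 40}}

```text
clock: 12.85
eef_pos: [600.0, 204.5, 37.2]
tcp_rot: [-3.141, -0.001, -0.253]
contact_force: [-1.1, -0.1, 6.1]
opening: 0.582
```

{"op": "arm_command", "data": {"targets": [[0,0,-0.003,0,0,0],[0,0,-0.006,0,0,0],[0,0,-0.008,0,0,0],[0,0,-0.008,0,0,0],[0,0,-0.008,0,0,0],[0,0,-0.005,0,0,0],[0,0,-0.002,0,0,0],[0,0,0,0,0,0],[0,0,0,0,0,0],[0,0,0,0,0,0],[0,0,0,0,0,0],[0,0,0,0,0,0],[0,0,0,0,0,0]]}}

```text
clock: 13.93
eef_pos: [599.3, 204.3, 75.9]
tcp_rot: [3.141, 0.0, -0.253]
contact_force: [-0.1, -1.3, -1.4]
opening: 0.579
```

{"op": "arm_command", "data": {"targets": [[0,0,0,0,0,0]]}}

```text
clock: 14.02
eef_pos: [599.3, 204.3, 76.1]
tcp_rot: [3.141, 0.0, -0.253]
contact_force: [-0.8, 0.5, -0.9]
opening: 0.581
```

{"op": "arm_command", "data": {"targets": [[0,0,0,0,0,0]]}}

```text
clock: 14.1
eef_pos: [599.4, 204.4, 76.2]
tcp_rot: [3.142, 0.0, -0.253]
contact_force: [-0.8, 0.1, -2.5]
opening: 0.582
```

Box b is also light (about −1.6 N), so it goes back too.

{"op": "arm_command", "data": {"targets": [[0,0,0.004,0,0,0],[0,0,0.008,0,0,0],[0,0,0.008,0,0,0],[0,0,0.008,0,0,0],[0,0,0.005,0,0,0],[0,0,0.003,0,0,0],[0,0,0.002,0,0,0],[0,0,0.001,0,0,0],[0,0,0.001,0,0,0],[0,0,0,0,0,0],[0,0,0,0,0,0],[0,0,0,0,0,0]]}}

```text
clock: 15.1
eef_pos: [599.3, 204.3, 37.2]
tcp_rot: [3.141, 0.0, -0.253]
contact_force: [-3.0, -1.1, 5.3]
opening: 0.581
```

{"op": "arm_command", "data": {"targets": [[0,0,0,0,0,0],[0,0,0,0,0,0],[0,0,0,0,0,0],[0,0,0,0,0,0],[0,0,0,0,0,0],[0,0,0,0,0,0],[0,0,0,0,0,0]], "fingers": 0.0854}}

```text
clock: 15.68
eef_pos: [599.4, 204.4, 36.2]
tcp_rot: [3.142, 0.0, -0.253]
contact_force: [-0.4, 0.5, 0.3]
opening: 1.0
```

{"op": "arm_command", "data": {"targets": [[0,0,-0.01,0,0,0],[0,0,-0.015,0,0,0],[0,0,-0.025,0,0,0],[0,0,-0.025,0,0,0],[0,0,-0.025,0,0,0],[0,0,-0.025,0,0,0],[0,0,-0.025,0,0,0],[0,0,-0.025,0,0,0],[0,0,-0.025,0,0,0],[0,0,-0.025,0,0,0],[0,0,-0.025,0,0,0],[0,0,-0.025,0,0,0],[0,0,-0.025,0,0,-0.0815],[0,0,-0.015,0,0,-0.0815],[0,0,0,0,0,-0.0815],[0,0,0,0,0,-0.0815],[0,0,0,0,0,0],[0,0,0,0,0,0]]}}

```text
clock: 17.18
eef_pos: [599.2, 204.2, 351.8]
tcp_rot: [-3.142, -0.0, 0.07]
contact_force: [-0.9, -0.2, 0.9]
opening: 0.999
```

{"op": "arm_command", "data": {"targets": [[0.0029,0.0173,0,0,0,0],[0.0029,0.0173,0,0,0,0],[0.0029,0.0173,0,0,0,0],[0.0029,0.0173,0,0,0,0],[0.0029,0.0173,0,0,0,0],[0.0029,0.0173,0,0,0,0],[0,0,0,0,0,0],[0,0,0,0,0,0],[0,0,0,0,0,0]]}}

```text
clock: 17.93
eef_pos: [624.1, 102.5, 351.2]
tcp_rot: [-3.141, 0.0, 0.071]
contact_force: [-0.2, -0.0, 0.1]
opening: 1.002
```

```bash
python3 -c "
from loc import *
to(624.3,101.9); look('side',4); look('top',4)"
```

```text
clock 17.9333 [624.1 102.5 351.2] [-3.141  0.     0.071] tool delta [3.000e-01 8.000e-01 3.512e+02]
seal [354.  251.5] [624.6 101.2  80. ]
lid [295. 262.] [598.  204.8] [48.1 48.9] 75.3
lid [224. 255.] [606.6 303.4] [49.2 48.2] 9.2
seal [295.5 261.9] [599.1 205.   80. ]
```

View pics/side4.png

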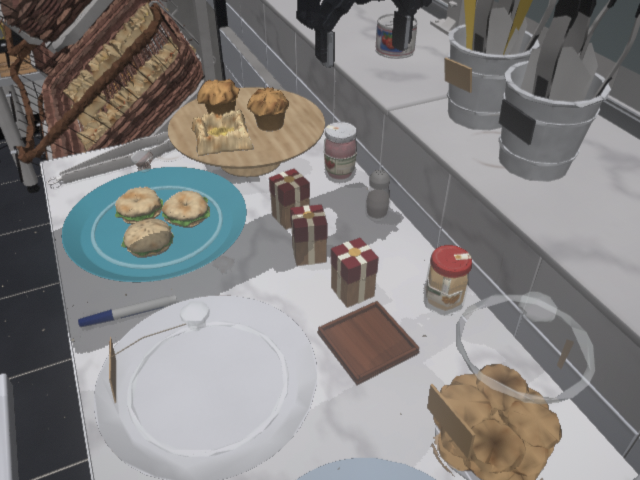

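The side view shows a and b standing upright where they were. Box c is at (354,270).

{"op": "arm_command", "data": {"targets": [[0,0,0.025,0,0,0],[0,0,0.025,0,0,0],[0,0,0.025,0,0,0],[0,0,0.025,0,0,0],[0,0,0.025,0,0,0],[0,0,0.025,0,0,0],[0,0,0.025,0,0,0],[0,0,0.025,0,0,0],[0,0,0.025,0,0,0],[0,0,0.025,0,0,0],[0,0,0.02,0,0,0],[0,0,0.015,0,0,0],[0,0,0.015,0,0,0],[0,0,0.01,0,0,0],[0,0,0.005,0,0,0],[0,0,0,0,0,0],[0,0,0,0,0,0]]}}

```text
clock: 19.45
eef_pos: [624.6, 102.4, 36.7]
tcp_rot: [-3.142, -0.0, 0.073]
contact_force: [0.1, 0.0, -0.7]
opening: 1.002
```

{"op": "arm_command", "data": {"targets": [[0,0,0,0,0,0],[0,0,0,0,0,0],[0,0,0,0,0,0],[0,0,0,0,0,0],[0,0,0,0,0,0],[0,0,0,0,0,0],[0,0,0,0,0,0],[0,0,0,0,0,0],[0,0,0,0,0,0],[0,0,0,0,0,0]], "fingers": 0.03, "squeeze": 50}}

```text
clock: 20.28
eef_pos: [624.9, 102.2, 37.3]
tcp_rot: [-3.141, -0.001, 0.073]
contact_force: [-0.3, 0.1, 7.1]
opening: 0.576
```

{"op": "arm_command", "data": {"targets": [[0,0,-0.003,0,0,0],[0,0,-0.006,0,0,0],[0,0,-0.008,0,0,0],[0,0,-0.008,0,0,0],[0,0,-0.008,0,0,0],[0,0,-0.005,0,0,0],[0,0,-0.002,0,0,0],[0,0,0,0,0,0],[0,0,0,0,0,0],[0,0,0,0,0,0],[0,0,0,0,0,0],[0,0,0,0,0,0],[0,0,0,0,0,0]]}}

```text
clock: 21.37
eef_pos: [624.1, 102.1, 75.9]
tcp_rot: [3.142, 0.001, 0.073]
contact_force: [-0.8, 0.4, -5.3]
opening: 0.581
```

{"op": "arm_command", "data": {"targets": [[0,0,0,0,0,0]]}}

```text
clock: 21.45
eef_pos: [624.2, 102.1, 76.1]
tcp_rot: [3.142, 0.0, 0.073]
contact_force: [0.2, 0.9, -4.5]
opening: 0.583
```

{"op": "arm_command", "data": {"targets": [[0,0,0,0,0,0]]}}

```text
clock: 21.53
eef_pos: [624.3, 102.1, 76.2]
tcp_rot: [3.142, 0.0, 0.073]
contact_force: [0.8, -0.5, -4.4]
opening: 0.58
```

Box c weighs about −4.7 N, so it is the heavy one. I'll raise it and carry it over to the tray.

{"op": "arm_command", "data": {"targets": [[0,0,-0.01,0,0,0],[0,0,-0.015,0,0,0],[0,0,-0.02,0,0,0],[0,0,-0.02,0,0,0],[0,0,-0.02,0,0,0],[0,0,-0.02,0,0,0],[0,0,-0.02,0,0,0],[0,0,-0.02,0,0,0],[0,0,-0.02,0,0,0],[0,0,-0.02,0,0,0],[0,0,-0.02,0,0,0],[0,0,-0.02,0,0,0],[0,0,-0.015,0,0,0],[0,0,-0.01,0,0,-0.016],[0,0,0,0,0,-0.016],[0,0,0,0,0,0]]}}

```text
clock: 22.87
eef_pos: [624.2, 102.1, 326.5]
tcp_rot: [-3.142, -0.001, 0.106]
contact_force: [-0.3, 0.6, -5.6]
opening: 0.58
```

{"op": "arm_command", "data": {"targets": [[-0.0025,0.0069,0,0,0,0],[-0.005,0.0133,0,0,0,0],[-0.005,0.0133,0,0,0,0],[-0.005,0.0133,0,0,0,0],[-0.005,0.0133,0,0,0,0],[-0.005,0.0133,0,0,0,0],[-0.005,0.0133,0,0,0,0],[-0.0025,0.0065,0,0,0,0],[0,0,0,0,0,0],[0,0,0,0,0,0],[0,0,0,0,0,0],[0,0,0,0,0,0]]}}

```text
clock: 23.87
eef_pos: [599.4, 6.4, 326.3]
tcp_rot: [-3.141, -0.0, 0.105]
contact_force: [0.1, 0.3, -5.7]
opening: 0.582
```

```bash
python3 -c "
from loc import *
to(599.2,6); look('side',5); look('wrist',5)"
```

```text
clock 23.8667 [599.4   6.4 326.3] [-3.141 -0.     0.105] tool delta [-3.000e-01  4.000e-01  3.263e+02]
seal [288.7 178.7] [607.7 303.2  80. ]
lid [273. 426.] [ 574.6 -296.4] [77.4 71. ] 6.8
lid [368. 426.] [ 686.9 -284.2] [76.8 72.4] 5.8
lid [368. 326.] [ 671.2 -146.9] [ 78.2 131.3] 7.3
lid [272. 326.] [ 560.  -159.3] [ 78.9 132.6] 4.7
lid [468. 177.] [738.9  31.1] [54.9 58.4] 81.0
```

View pics/side5.png

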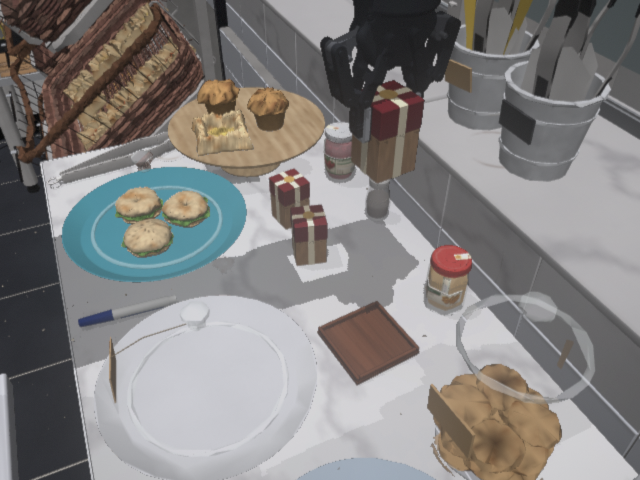

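View pics/wrist5.png

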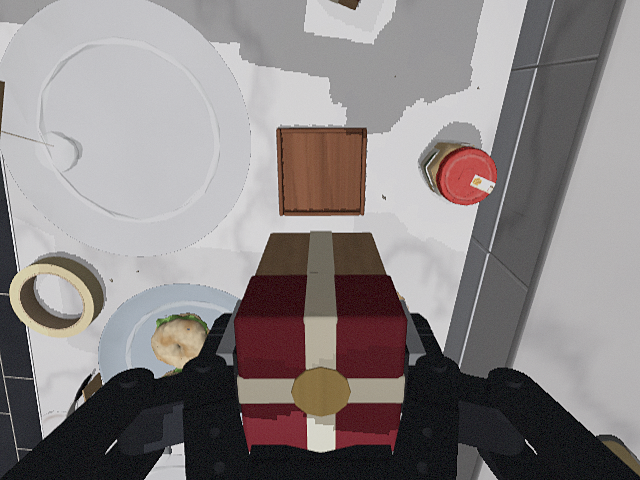

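The wrist view shows the tray at (321,171), square to the box and in line with it. The force is steady at −5.6 N, so I'm lowering it.

{"op": "arm_command", "data": {"targets": [[0,0,0.01,0,0,0],[0,0,0.02,0,0,0],[0,0,0.02,0,0,0],[0,0,0.02,0,0,0],[0,0,0.02,0,0,0],[0,0,0.02,0,0,0],[0,0,0.02,0,0,0],[0,0,0.02,0,0,0],[0,0,0.02,0,0,0],[0,0,0.02,0,0,0],[0,0,0.02,0,0,0],[0,0,0.02,0,0,0],[0,0,0.015,0,0,0],[0,0,0.01,0,0,0],[0,0,0.01,0,0,0],[0,0,0.007,0,0,0],[0,0,0.005,0,0,0],[0,0,0,0,0,0],[0,0,0,0,0,0],[0,0,0,0,0,0]]}}

```text
clock: 25.63
eef_pos: [599.8, 5.7, 50.0]
tcp_rot: [3.141, -0.001, 0.105]
contact_force: [-0.1, -0.1, -3.7]
opening: 0.582
```

```bash
python3 -c "
from loc import *
to(599.2,6); look('side',6)"
```

```text
clock 25.6333 [599.8   5.7  50. ] [ 3.141e+00 -1.000e-03  1.050e-01] tool delta [-0.7 -0.3 50. ]
seal [308.  214.5] [599.  204.1  80. ]
seal [288.7 178.7] [607.7 303.2  80. ]
```

View pics/side6.png

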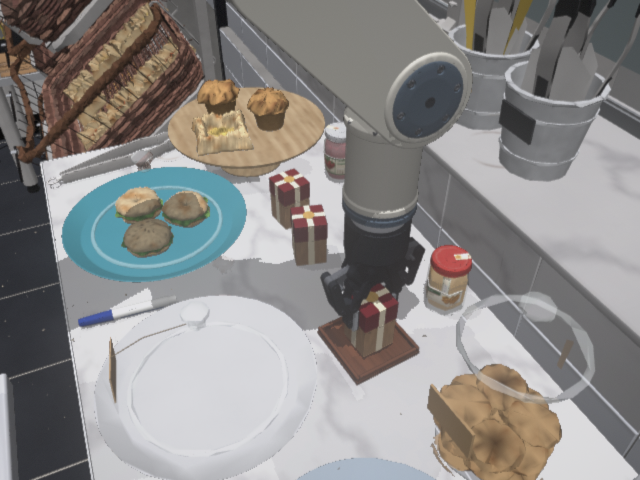

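The box is inside the tray walls, around (372,330). I'll take the last millimetres slowly.

{"op": "arm_command", "data": {"targets": [[0,0,0.002,0,0,0],[0,0,0.002,0,0,0],[0,0,0.001,0,0,0],[0,0,0.001,0,0,0],[0,0,0,0,0,0],[0,0,0,0,0,0]]}}

```text
clock: 26.18
eef_pos: [599.2, 5.7, 43.2]
tcp_rot: [-3.142, 0.0, 0.105]
contact_force: [0.0, 0.0, -4.8]
opening: 0.58
```

{"op": "arm_command", "data": {"targets": [[0,0,0.001,0,0,0],[0,0,0,0,0,0],[0,0,0,0,0,0]]}}

```text
clock: 26.43
eef_pos: [599.3, 5.8, 42.3]
tcp_rot: [-3.142, -0.0, 0.105]
contact_force: [0.6, 0.9, -4.1]
opening: 0.579
```

{"op": "arm_command", "data": {"targets": [[0,0,0.0005,0,0,0],[0,0,0.0005,0,0,0],[0,0,0,0,0,0],[0,0,0,0,0,0]]}}

```text
clock: 26.77
eef_pos: [599.3, 5.8, 42.2]
tcp_rot: [-3.142, -0.0, 0.105]
contact_force: [-3.2, -0.3, 7.3]
opening: 0.581
```

Contact has been made (+7 N). I'll release and retreat upward.

{"op": "arm_command", "data": {"targets": [[0,0,0,0,0,0],[0,0,0,0,0,0],[0,0,0,0,0,0],[0,0,0,0,0,0],[0,0,0,0,0,0],[0,0,0,0,0,0],[0,0,0,0,0,0]], "fingers": 0.0854}}

```text
clock: 27.35
eef_pos: [599.3, 5.8, 41.2]
tcp_rot: [-3.142, 0.0, 0.105]
contact_force: [0.1, 0.1, 0.6]
opening: 0.995
```

{"op": "arm_command", "data": {"targets": [[0,0,-0.01,0,0,0],[0,0,-0.015,0,0,0],[0,0,-0.025,0,0,0],[0,0,-0.025,0,0,0],[0,0,-0.025,0,0,0],[0,0,-0.025,0,0,0],[0,0,-0.025,0,0,0],[0,0,-0.025,0,0,0],[0,0,-0.025,0,0,0],[0,0,-0.025,0,0,0],[0,0,-0.025,0,0,0],[0,0,-0.025,0,0,0],[0,0,-0.025,0,0,0],[0,0,-0.01,0,0,0],[0,0,0,0,0,0],[0,0,0,0,0,0],[0,0,0,0,0,0]]}}

```text
clock: 28.77
eef_pos: [598.4, 5.7, 349.6]
tcp_rot: [-3.141, 0.002, 0.105]
contact_force: [-0.3, -0.2, -0.8]
opening: 1.001
```

```bash
python3 -c "
from loc import *
to(599.2,6); look('side',7); look('top',7)
f=r.grab_frame('side')
for c in blobs(f,(15,110,120),(35,255,255),15,1):
    p=c.reshape(-1,2).mean(0); P=ray(f,p,85)[0]
    if abs(P[1])<60 : print('tray seal z85',p,P.round(1))
"
```

```text
clock 28.7667 [598.4   5.7 349.6] [-3.141e+00  2.000e-03  1.050e-01] tool delta [ 1.600e+00 -1.000e-01  3.496e+02]
seal [288.7 178.7] [607.8 303.1  80. ]
lid [441. 265.] [599.2   3.9] [51.4 51.2] 6.2
lid [296. 263.] [597.7 204.1] [49.2 48.8] 74.9
lid [224. 255.] [606.5 302.8] [49.6 49.4] 9.2
lid [422. 165.] [737.9  31.1] [54.  53.8] 65.6
seal [295.4 261.6] [599.6 205.1  80. ]
seal [223.7 254.7] [607.4 304.1  80. ]
tray seal z85 [370.57142857 300.89285714] [598.8   4.4  85. ]
```

View pics/side7.png

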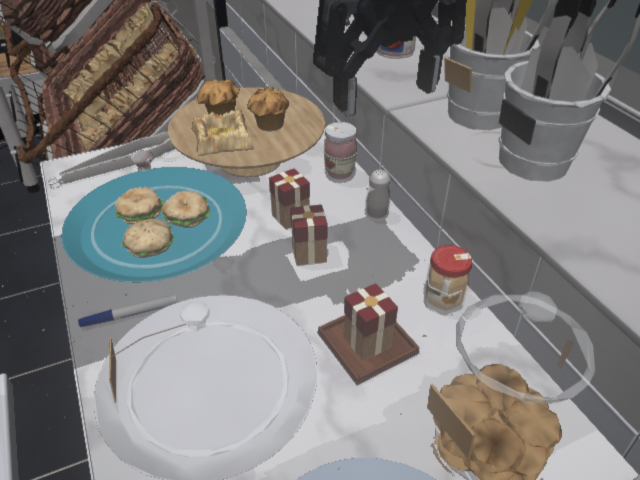

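The heavy box stands upright and centred in the tray at (370,320). Both light boxes are upright at their places, and the gripper is clear. I'm handing in.

```bash
python3 -c "
from rig import r
print(r.sign_off())"
```

```text
the job is handed in; nothing more can be done
None
```

I lifted all three boxes, one at a time. Boxes a and b were light, with a measured pull of about 1–2 N. Box c was the heavy one, at about 4.5–5.5 N, and I set it down upright in the tray.

- **Heavy box:** The last pictures put box c at about (599, 4) mm. That is within about 4 mm of the tray centre measured at the start, (599, 4–7), and square to its walls.
- **Light boxes:** Box a and box b stand upright within about 1.5 mm of where they started, and neither is in the tray.
- **Gripper:** It was open and clear, with the TCP at a height of 350 mm, when I handed in at about 29 s of the 61 s allowed.

No check failed. The highest vertical force I read was about 7 N, when box c touched the tray floor. The top and side views differed by up to 3 mm on the tray's position, which its 20 mm of slack on each side covers.

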